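# Third hand at the screw jig

### The arm

A 6-joint arm with a two-finger parallel gripper is mounted at the origin on a cart in front of the work surface, level with it; the furniture and walls round the work are solid. World frame = base frame: x ahead of the robot, y to its left, z up, the work surface at z = 0. Lengths are in m, angles in rad, forces in N, time in s.
With the tool pointing down it reaches from about 0.4 to 0.825 m from the base axis. Payload 7 kg.
Tool frame: the origin (TCP) lies at the centre of the arm's flange, where the gripper is bolted on; the fingertips stand 178 mm ahead of it and the grasp point (between the pads) lies arm.tcp_to_grasp ahead of it (arm.tcp_to_grasp is the distance from the TCP to the grasp point, in m); z points along the fingers, y is the direction in which the jaws open and shut (so a half turn about z gives the same grasp; the last joint's range is limited). The gripper opens to 88 mm and grips with 3 to 60 N. Pads are 19 mm wide; open, the fingers measure 130 mm over their backs; the gripper's body (78 mm by 193 mm) begins 47 mm behind the grasp point.
Start: joints at [1.495, 0.359, 0.012, 0, -1.224, -0.288], TCP at [0.24, 0.631, 0.405] pointing down, gripper open.
Joint ranges: [-3.07, 3.07], [-1.43, 2.12], [-1.02, 1.25], [-3.03, 1.67], [-3.05, -0], [-3.03, 3.03]. Speed limits (rad/s): [2.39, 2.39, 3.01, 3.14, 3.14, 3.14].

### API

Orientations are given as [roll, pitch, yaw] about the fixed x, y, z axes, in that order (R = Rz(yaw) Ry(pitch) Rx(roll)).
In Python, from station import arm gives the robot as it stands.
- The arm moves only by the tool move_arm, never from a script. Its argument "deltas" is a list of rows, each a list of 6 numbers: the shift along the world's x, y, z in mm, then the turn, a rotation vector about the world's x, y, z in degrees. In form: [[tx, ty, tz, ax, ay, az], ...]. A call has exactly 5 rows; each row shifts and turns the commanded pose from where the row before left it; what a row does not reach is not made up. A row lasts 1/12 s, in which the tool goes at most 41.7 mm and 7.16 degrees, less where a joint would pass 70% of its speed; a pose out of reach is approached as far as the arm can. A call with a gripper value outside its range is refused whole. "claw" is the closure in counts, from 0 (fully open) to 255 (shut), set as the call begins (left out, the last holds). The fingers move at their own pace and stop on an object; "squeeze" is the grip in N (left out, the last holds). Time passes only in rows, so rows that do not move let the fingers close, or fill a call up. It gives the time, the measured TCP pose, the force and the opening at its end, in the units of the state.
- arm.get_state(): the state, without advancing time (a new reading comes with each control period).
- arm.grab_frame(name): name is "scene" or "top"; returns the picture (384x512x3 uint8, red, green, blue); there is no depth.
- arm.calibration(name): a dict with "intrinsics" (3x3 intrinsics, pixels), "T" (4x4, takes a point from camera to world coordinates). Camera axes: x right, y up, looking along -z (the intrinsics and any distortion apply to the point x, -y, -z); pixel columns grow to the right and rows downward; lengths in m; the calibration is good to about 2 mm. A picture is of the moment at which its call begins. calibration takes no time and is no camera call.
- arm.job_done(): hands the job in, once; it reports no verdict.
Trained networks look in the newest picture that a camera, given by its name, has taken for a name from the list of things; names that differ only in an ending like _2 or _b are one class to them, and where a whole thing is asked for, a point or a joint stands for the part that bears it (a point fixed in the world has none). Each returns a list of dicts, best first, with "score" (0 to 1); they miss things now and then, are a little off and sometimes report something else, mostly with a low value. They report only what shows in the picture. A call takes as long as a camera call.
- arm.spot_in(thing, camera): "xy" ([column, row] in pixels, amid what is visible of it).
- arm.masks_of(thing, camera): "pixels" (384x512 bool, what is visible of it) and "xy" ([column, row] in pixels, amid what is visible of it).
- arm.spot_point(thing, camera): "xy" ([column, row] in pixels: a listed point, or the origin of a listed thing).
The state is a dict: "t": time; "q": joint angles; "qd": joint speeds; "joint_efforts": joint torques, N m; "eef_pos": TCP position; "ee_rot": TCP orientation; "force": force on the tool from outside, world axes, zero at the start; "moment": the same for the moment, N m; "width": finger opening in m.
Only numpy, scipy, OpenCV 4.12 (cv2) and the standard library are available. Lean on these libraries where they do the work, as an engineer would, in place of code of your own. Each camera call takes 0.05 s, during which the arm holds its last target. There are 200 camera calls.

### The job

Be my third hand while I drive two screws: pick up the shortest of the three loose timber offcuts (the one with a square cross-section) and lay it lengthwise on the screw jig's board, one end squarely against the sprung fence plate so that it covers both screw holes. Push it gently along the board until the plate has gone in about half of its travel, never ramming the plate back to its end, and keep that push steady for at least three seconds. Finish while still holding the offcut pressed there; do not let go, push on the plate with nothing but the offcut, and leave the other two offcuts and the nail tin where they are.

Things in the scene. Friction and masses are not known exactly. Their poses are not given: they have to be found in the camera images.
- short_offcut_mid (a point): centre of the short timber offcut to be held: a loose plain wooden block, 45 mm (own x) x 90 mm (own y, its length) x 45 mm (own z, up), 0.06 to 0.13 kg; the centre is 22.5 mm above its underside. It starts lying on the bench
- long_offcut_mid (a point): centre of the long timber offcut, a bystander: 65 x 130 (own y) x 38 mm; the centre is 19 mm above its underside
- flat_offcut_mid (a point): centre of the flat timber offcut, a bystander: 60 x 105 (own y) x 30 mm; the centre is 15 mm above its underside
- nail_tin_mid (a point): centre of the open round tin of nails, a bystander: 76 mm across, 51 mm high; the centre is half-way up
- screw_jig: screw jig, fixed on the bench: plywood board 15 mm thick. Origin on the underside; board from x -120 to +130 mm, y -70 to +70 mm (own axes), top at z 15 mm. Own x runs along the board into the fence plate: the pushing direction. Behind the plate two steel posts, 50 mm above the board, x 82 to 132 mm; before it (x -120 to +50) the board is bare, sides open
- plate_face (a point): middle of the front face of the aluminium fence plate (110 mm wide, 48 high, 12 thick), 37.5 mm above the board's underside, midway between two brass-ringed screw holes 11 mm to either side. Moves with the plate; at rest 50 mm along the jig's x from the jig's origin. Axes parallel to the jig's; x points into the plate
- fence_plate (a joint): how far the sprung fence plate is pushed in, in m: 0 at rest, 0.020 at its end against the posts. Two springs push it back with 1000 N/m together without preload, so 0.010 (half-way) takes about 10 N

How it is judged:
By the outcome, as a careful person would: the job done as asked, in the order asked, and still so for the second after the job is handed in, while the arm keeps its last pose, push and grip.
It also fails if it takes over 43 s, if anything falls off the work surface, if the arm or the gripper's body presses on something with over 40 N, if the wrist force passes 120 N, or if a joint passes its speed limit or range.

## Working session

There is one attempt and no reset: what is moved stays moved. The work goes in short steps, Python scripts to look and compute and a tool call to move; the robot and the scene stay as the last step left them, time stands still between calls to the robot, and variables do not carry over. Pictures are saved under pics/ and viewed, about 8 in all and at most 12, crops included, and the job is handed in when it is done.

Besides the shell and the picture viewer there is one more tool, called after "Emit:" by a JSON object that holds its "name" and its "arguments". move_arm: Moves the arm, as the interface text tells. Its arguments: {"type":"object","properties":{"deltas":{"type":"array","items":{"type":"array","items":{"type":"number"}}},"claw":{"type":"number"},"squeeze":{"type":"number"}},"required":["deltas"]}

```bash
mkdir -p pics; cat > h.py <<'E'
import numpy as np, cv2
from station import arm
def ray(cam,xy):
    c=arm.calibration(cam);K=np.array(c["intrinsics"]);T=np.array(c["T"])
    p=np.linalg.solve(K,[xy[0],xy[1],1]);d=T[:3,:3]@[p[0],-p[1],-p[2]]
    return T[:3,3],d
def at(cam,xy,z):
    o,d=ray(cam,xy);return o+d*(z-o[2])/d[2]
def proj(cam,P):
    c=arm.calibration(cam);T=np.array(c["T"]);p=T[:3,:3].T@(np.array(P)-T[:3,3])
    u=np.array(c["intrinsics"])@[p[0],-p[1],-p[2]];return u[:2]/u[2]
E
python3 - <<'E'
from h import *
print(arm.tcp_to_grasp,arm.get_state())
for c in("top","scene"):
    f=arm.grab_frame(c);cv2.imwrite(f"pics/{c}0.png",cv2.resize(f[:,:,::-1],(800,600)))
    print(c,np.round(arm.calibration(c)["T"],3).tolist(),{k:v for k,v in arm.calibration(c).items() if k!="T"})
    for n,z in(("short_offcut_mid",.0225),("long_offcut_mid",.019),("flat_offcut_mid",.015),("nail_tin_mid",.025),("screw_jig",0),("plate_face",.0375)):
        for r in arm.spot_point(n,c)[:2]: print(c,n,r,np.round(at(c,r["xy"],z),3))
    for n,z in(("short_offcut_mid",.045),("screw_jig",.015),("plate_face",.063)):
        for r in arm.masks_of(n,c)[:1]:
            m=r["pixels"].astype(np.uint8);ct=max(cv2.findContours(m,0,2)[0],key=cv2.contourArea)
            b=cv2.boxPoints(cv2.minAreaRect(ct));print("  mask",n,r["score"],m.sum(),[np.round(at(c,q,z)[:2],3).tolist() for q in b])
E
```

```text
0.1593 {'t': 0.0, 'q': array([ 1.49505850e+00,  3.59421511e-01,  1.10463240e-02, -3.63069364e-04,
       -1.22410317e+00, -2.88103926e-01]), 'qd': array([-0.00039378,  0.00098735,  0.00200874, -0.00150287, -0.00069418,
       -0.00100123]), 'joint_efforts': array([-4.90927687e-04, -5.82709408e+01,  2.93050164e+01,  6.99723691e+00,
        6.90123779e-03, -1.47625233e-04]), 'eef_pos': array([0.2401371 , 0.63063104, 0.40369226]), 'ee_rot': array([ 3.13988296e+00, -1.50736005e-04, -3.63965279e-01]), 'force': array([-1.02947546, -0.22775976, -0.58188124]), 'moment': array([-0.03275867, -0.01551557, -0.04515403]), 'width': 0.08757671491643938}
top [[0.007, 0.993, -0.114, 0.38], [-1.0, 0.007, -0.006, -0.112], [-0.005, 0.114, 0.993, 1.162], [0.0, 0.0, 0.0, 1.0]] {'intrinsics': array([[433.91733399,   0.        , 260.8677346 ],
       [  0.        , 433.91733399, 193.28707999],
       [  0.        ,   0.        ,   1.        ]])}
top short_offcut_mid {'xy': [363.3, 175.4], 'score': 0.7} [ 0.561 -0.376  0.022]
top long_offcut_mid {'xy': [293.4, 155.2], 'score': 0.87} [ 0.615 -0.191  0.019]
to
[... 1014 characters left out ...]
 0.69} [ 0.568 -0.386  0.023]
scene long_offcut_mid {'xy': [310.7, 208.8], 'score': 0.93} [ 0.616 -0.196  0.019]
scene long_offcut_mid {'xy': [354.4, 273.4], 'score': 0.5} [ 0.57  -0.383  0.019]
scene flat_offcut_mid {'xy': [244.6, 246.4], 'score': 0.85} [ 0.427 -0.201  0.015]
scene nail_tin_mid {'xy': [277.9, 301.5], 'score': 0.95} [ 0.402 -0.352  0.025]
scene screw_jig {'xy': [221.1, 173.1], 'score': 0.72} [0.519 0.048 0.   ]
scene plate_face {'xy': [236.5, 157.2], 'score': 0.89} [0.563 0.042 0.037]
  mask short_offcut_mid 0.84 1309 [[0.493, -0.417], [0.583, -0.334], [0.627, -0.371], [0.532, -0.449]]
  mask screw_jig 0.68 4124 [[0.393, 0.12], [0.727, 0.18], [0.657, -0.031], [0.37, -0.057]]
```

View pics/top0.png

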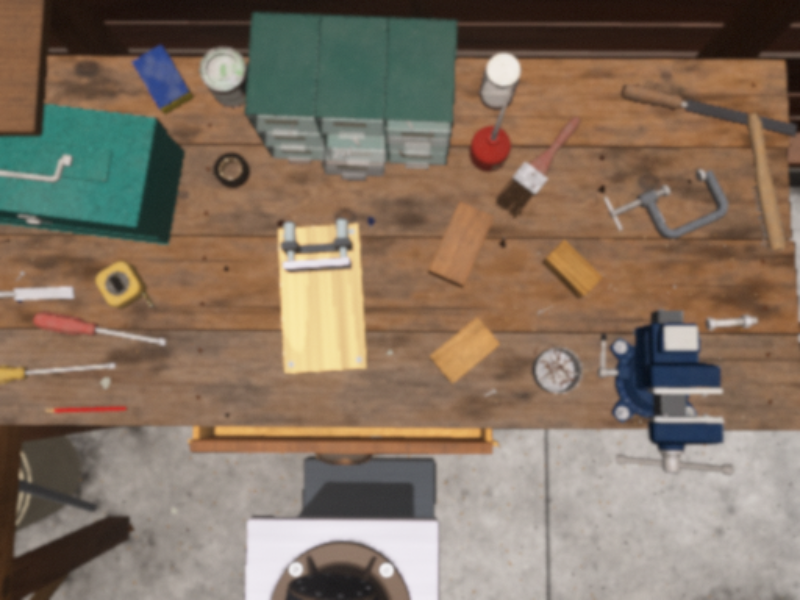

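View pics/scene0.png

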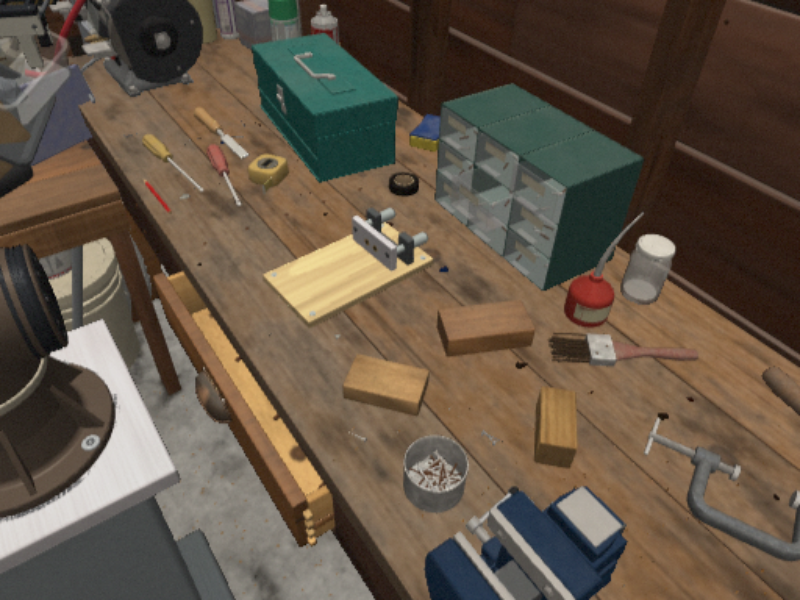

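The pictures show the short offcut near (572,268) in the top view, at about world (0.563, -0.377) with its length at about 43°. The jig is at (320,297), yaw about 4°, with the plate face near (0.57, 0.045). The networks agree with the pictures. Next I move over to the offcut with the tool yawed to -137°.

Emit:
{"name": "move_arm", "arguments": {"deltas": [[21,-28,0,0,0,-3.9],[21,-28,0,0,0,-3.9],[21,-28,0,0,0,-3.9],[21,-28,0,0,0,-3.9],[21,-28,0,0,0,-3.9]], "claw": 0, "squeeze": 20}}

```text
t: 1.42
eef_pos: [0.3458, 0.4894, 0.4048]
ee_rot: [-3.141, 0.0, -0.707]
force: [0.3, 0.4, 0.4]
width: 0.0876
```

Emit:
{"name": "move_arm", "arguments": {"deltas": [[21,-28,0,0,0,-3.9],[21,-28,0,0,0,-3.9],[21,-28,0,0,0,-3.9],[21,-28,0,0,0,-3.9],[21,-28,0,0,0,-3.9]]}}

```text
t: 1.83
eef_pos: [0.4509, 0.3493, 0.405]
ee_rot: [-3.141, 0.0, -1.048]
force: [0.9, -0.7, -0.5]
width: 0.0874
```

Emit:
{"name": "move_arm", "arguments": {"deltas": [[6,-36,-5,0,0,-3.9],[6,-36,-5,0,0,-3.9],[6,-36,-5,0,0,-3.9],[6,-36,-5,0,0,-3.9],[6,-36,-5,0,0,-3.9]]}}

```text
t: 2.25
eef_pos: [0.4801, 0.169, 0.3798]
ee_rot: [-3.141, 0.0, -1.388]
force: [0.6, -0.6, -0.8]
width: 0.0877
```

Emit:
{"name": "move_arm", "arguments": {"deltas": [[6,-36,-5,0,0,-3.9],[6,-36,-5,0,0,-3.9],[6,-36,-5,0,0,-3.9],[6,-36,-5,0,0,-3.9],[6,-36,-5,0,0,-3.9]]}}

```text
t: 2.67
eef_pos: [0.5101, -0.011, 0.3549]
ee_rot: [-3.141, 0.0, -1.728]
force: [0.6, -0.3, -0.8]
width: 0.0874
```

Emit:
{"name": "move_arm", "arguments": {"deltas": [[6,-36,-5,0,0,-3.9],[6,-36,-5,0,0,-3.9],[6,-36,-5,0,0,-3.9],[6,-36,-5,0,0,-3.9],[6,-36,-5,0,0,-3.9]]}}

```text
t: 3.08
eef_pos: [0.5402, -0.1911, 0.3297]
ee_rot: [-3.141, 0.0, -2.069]
force: [1.1, 0.5, 1.1]
width: 0.0874
```

Emit:
{"name": "move_arm", "arguments": {"deltas": [[5,-36,-5,0,0,-3.9],[5,-36,-5,0,0,-3.9],[5,-36,-5,0,0,-3.9],[5,-36,-5,0,0,-3.9],[5,-36,-5,0,0,-3.9]]}}

```text
t: 3.5
eef_pos: [0.5652, -0.3711, 0.3044]
ee_rot: [-3.141, 0.0, -2.409]
force: [1.9, 0.9, -0.3]
width: 0.0878
```

```bash
python3 - <<'E'
from h import *
s=arm.get_state();print(s["eef_pos"],np.degrees(s["ee_rot"]),s["q"])
for c in("top","scene"):
    f=arm.grab_frame(c)
    u=proj(c,[.563,-.377,.03]);x,y=int(max(0,min(u[0]-75,362))),int(max(0,min(u[1]-56,272)))
    for n in("short_offcut_mid",):
        for r in arm.spot_point(n,c)[:1]: print(c,r,np.round(at(c,r["xy"],.0225),4))
        for r in arm.masks_of(n,c)[:1]:
            m=r["pixels"].astype(np.uint8);b=cv2.boxPoints(cv2.minAreaRect(max(cv2.findContours(m,0,2)[0],key=cv2.contourArea)))
            print(m.sum(),[np.round(at(c,q,.045)[:2],3).tolist() for q in b])
    im=cv2.resize(f[y:y+112,x:x+150,::-1],None,fx=4,fy=4);print(x,y)
    g=s["eef_pos"]-[0,0,.1593];cv2.imwrite(f"pics/{c}1.png",im)
E
```

```text
[ 0.56519259 -0.37113976  0.304437  ] [-1.79990078e+02  2.55098496e-03 -1.38035093e+02] [-2.93416376e-01  4.32396598e-01 -1.13422095e-01  6.04880332e-05
 -1.02480647e+00 -5.44985566e-01]
top {'xy': [363.8, 176.8], 'score': 0.61} [ 0.557  -0.3772  0.0225]
233 [[0.573, -0.359], [0.597, -0.382], [0.568, -0.41], [0.544, -0.387]]
289 118
scene {'xy': [353.6, 273.9], 'score': 0.64} [ 0.5658 -0.3848  0.0225]
1338 [[0.577, -0.332], [0.625, -0.364], [0.535, -0.449], [0.492, -0.421]]
275 213
```

View pics/scene1.png

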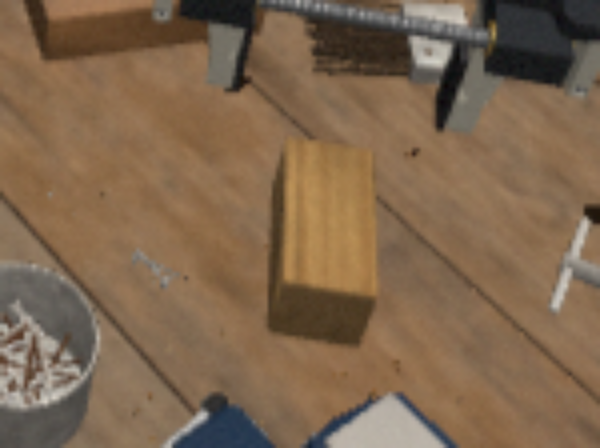

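The crop shows the offcut clearly. Its top-face corners are near (287,138), (372,150), (377,296) and (283,283), and the open jaws are above and behind it. I'll compute its pose from these corners.

```bash
python3 - <<'E'
from h import *
P=[at("scene",[275+a/4,213+b/4],.045)[:2] for a,b in((287,138),(372,150),(377,296),(283,283))]
P=np.array(P);print(P.round(4),P.mean(0).round(4))
l=(P[0]+P[1]-P[2]-P[3])/2;w=(P[1]+P[2]-P[0]-P[3])/2
print(np.linalg.norm(l),np.linalg.norm(w),np.degrees(np.arctan2(l[1],l[0])),np.degrees(np.arctan2(w[1],w[0])))
E
```

```text
[[ 0.5856 -0.3395]
 [ 0.6163 -0.3691]
 [ 0.5541 -0.4316]
 [ 0.5224 -0.4018]] [ 0.5696 -0.3855]
0.0884806312292642 0.04305429789892123 44.851361424561055 -43.64570918301345
```

Emit:
{"name": "move_arm", "arguments": {"deltas": [[1,-6,-15,0,0,1.2],[1,-5,-15,0,0,1.2],[0,0,-20,0,0,0],[0,0,-20,0,0,0],[0,0,-15,0,0,0]]}}

```text
t: 4.22
eef_pos: [0.5672, -0.3786, 0.219]
ee_rot: [3.141, 0.0, -2.362]
force: [-1.3, -0.5, -1.2]
width: 0.0874
```

Emit:
{"name": "move_arm", "arguments": {"deltas": [[0,0,-12,0,0,0],[0,0,-10,0,0,0],[0,0,-6,0,0,0],[0,0,-4,0,0,0],[0,0,0,0,0,0]]}}

```text
t: 4.63
eef_pos: [0.5672, -0.3799, 0.1873]
ee_rot: [3.141, -0.0, -2.364]
force: [-0.3, 0.9, 0.8]
width: 0.0878
```

Emit:
{"name": "move_arm", "arguments": {"deltas": [[0,0,0,0,0,0],[0,0,0,0,0,0],[0,0,0,0,0,0],[0,0,0,0,0,0],[0,0,0,0,0,0]], "claw": 140, "squeeze": 30}}

```text
t: 5.05
eef_pos: [0.5672, -0.3803, 0.1881]
ee_rot: [-3.141, 0.0, -2.364]
force: [0.5, 0.2, -0.2]
width: 0.0601
```

Emit:
{"name": "move_arm", "arguments": {"deltas": [[0,0,0,0,0,0],[0,0,0,0,0,0],[0,0,0,0,0,0],[0,0,0,0,0,0],[0,0,0,0,0,0]], "claw": 200, "squeeze": 50}}

```text
t: 5.47
eef_pos: [0.5674, -0.3803, 0.1879]
ee_rot: [-3.141, 0.0, -2.364]
force: [-0.6, -1.6, 1.7]
width: 0.045
```

Emit:
{"name": "move_arm", "arguments": {"deltas": [[0,0,0,0,0,0],[0,0,10,0,0,0],[0,0,20,0,0,0],[0,0,30,0,0,0],[0,0,30,0,0,0]]}}

```text
t: 5.88
eef_pos: [0.5665, -0.3799, 0.2779]
ee_rot: [3.138, -0.001, -2.364]
force: [0.2, -1.0, -1.4]
width: 0.0449
```

```bash
python3 - <<'E'
from h import *
s=arm.get_state();print(s["eef_pos"],np.degrees(s["ee_rot"]),s["width"],s["force"])
f=arm.grab_frame("scene")
u=proj("scene",s["eef_pos"]-[0,0,.16]);x,y=int(min(u[0]-75,362)),int(min(u[1]-56,272));print(x,y)
cv2.imwrite("pics/lift.png",cv2.resize(f[y:y+112,x:x+150,::-1],None,fx=4,fy=4))
print([r["xy"] for r in arm.spot_point("short_offcut_mid","scene")[:1]], u)
E
```

```text
[ 0.56652945 -0.37988383  0.27788039] [ 1.79822392e+02 -7.31902584e-02 -1.35451611e+02] 0.044915036866738034 [ 0.1501051  -1.01843395 -1.35686304]
286 185
[[362.1, 245.2]] [361.69021081 241.09266396]
```

View pics/lift.png

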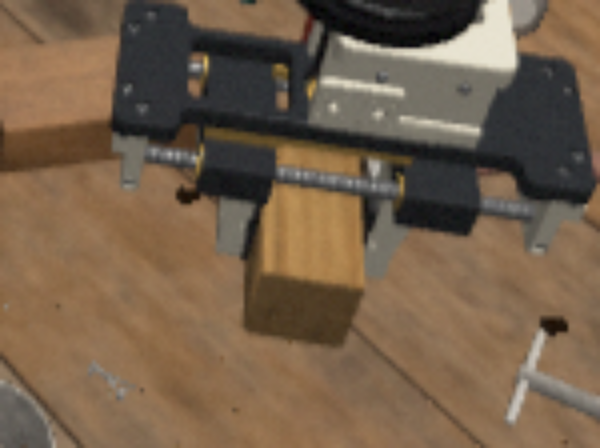

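The crop shows the offcut gripped level between the pads, with its near end's top corners at about (262,274) and (362,285). Now I work out the offset in the hand and refine the jig pose, with one composite picture of the jig.

```bash
python3 - <<'E'
from h import *
s=arm.get_state();t=s["eef_pos"];zt=t[2]-.1429
m=(at("scene",[286+262/4,185+274/4],zt)+at("scene",[286+362/4,185+285/4],zt))[:2]/2
a=np.radians(-135.45);d=m-t[:2];print("near end rel tcp along/across",d@[np.cos(a),np.sin(a)],d@[-np.sin(a),np.cos(a)])
ims=[]
for c,(x,y) in(("top",(160,130)),("scene",(160,125))):
    f=arm.grab_frame(c);ims.append(cv2.resize(f[y:y+112,x:x+130,::-1],None,fx=5 if 0 else 5,fy=5)[:, :650])
    r=arm.spot_point("plate_face",c)[0];print(c,r["score"],at(c,r["xy"],.0375).round(4))
    r=arm.spot_point("screw_jig",c)[0];print(c,r["score"],at(c,r["xy"],0).round(4))
im=np.hstack([cv2.resize(i,(400,345)) for i in ims]);cv2.imwrite("pics/jig.png",im)
E
```

```text
near end rel tcp along/across 0.05198145467885545 -0.003192410179610708
top 0.69 [0.5762 0.0514 0.0375]
top 0.61 [0.5253 0.0382 0.    ]
scene 0.63 [0.5638 0.0455 0.0375]
scene 0.75 [0.5102 0.0381 0.    ]
```

View pics/jig.png

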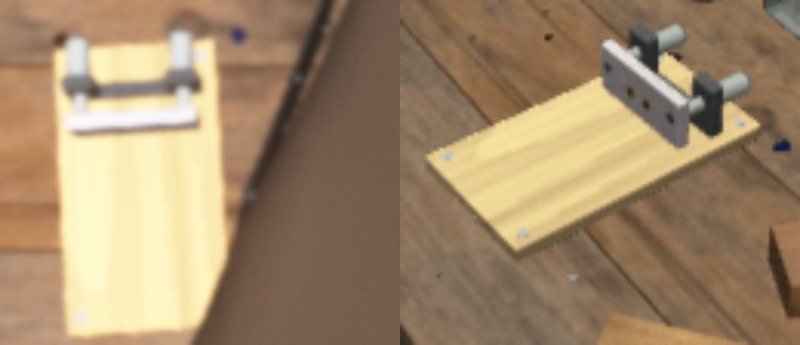

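The picture shows the jig clearly: the scene half has both brass holes at (630,92) and (646,105), plate top corners at (603,42) and (687,102), and board corners at (427,157), (517,248) and (762,127).

```bash
python3 - <<'E'
from h import *
from scipy.optimize import least_squares
k=400/130
L=[("scene",27,157,(-.12,.07,.015)),("scene",117,246,(-.12,-.07,.015)),("scene",362,125,(.13,-.07,.015)),
("scene",230,92,(.05,.011,.0375)),("scene",246,105,(.05,-.011,.0375)),("scene",203,42,(.05,.055,.0615)),("scene",285,103,(.05,-.055,.0615)),
("top",69,336,(-.12,.07,.015)),("top",56,40,(.13,.07,.015)),("top",213,37,(.13,-.07,.015))]
O={"top":(160,130),"scene":(160,125)}
def res(p,cams):
    c,s=np.cos(p[2]),np.sin(p[2]);r=[]
    for n,x,y,P in L:
        if n in cams:
            w=[p[0]+c*P[0]-s*P[1],p[1]+s*P[0]+c*P[1],P[2]]
            r+=list(proj(n,w)-[O[n][0]+x/k,O[n][1]+y/k])
    return r
for cams in(["scene"],["top"],["scene","top"]):
    q=least_squares(res,[.52,.045,.07],args=(cams,));p=q.x
    print(cams,p[:2].round(4),np.degrees(p[2]).round(2),"plate",(p[:2]+.05*np.array([np.cos(p[2]),np.sin(p[2])])).round(4),np.round(q.fun,1))
E
```

```text
['scene'] [0.5185 0.0389] 4.34 plate [0.5684 0.0427] [-0.6 -1.   0.4  0.9  0.7 -0.8  0.8 -0.5  0.7 -0.6 -0.6  0.4 -1.3  1.2]
['top'] [0.5174 0.0409] 4.14 plate [0.5673 0.0445] [-0.3 -1.4 -0.2  1.9  0.6 -0.5]
['scene', 'top'] [0.5183 0.0396] 4.34 plate [0.5682 0.0434] [-0.8 -1.1  0.2  0.8  0.4 -0.9  0.6 -0.6  0.5 -0.7 -0.8  0.3 -1.5  1.1
  0.3 -1.6  0.1  1.7  0.9 -0.9]
```

Emit:
{"name": "move_arm", "arguments": {"deltas": [[-5,15,0,0,0,-2.7],[-5,27,0,0,0,-2.7],[-5,30,0,0,0,-2.7],[-5,30,0,0,0,-2.7],[-5,30,0,0,0,-2.7]]}}

```text
t: 6.7
eef_pos: [0.5414, -0.2471, 0.2765]
ee_rot: [3.14, -0.002, -2.603]
force: [1.0, 1.0, -1.5]
width: 0.0447
```

Emit:
{"name": "move_arm", "arguments": {"deltas": [[-5,30,0,0,0,-2.7],[-5,30,0,0,0,-2.7],[-5,30,0,0,0,-2.7],[-5,30,0,0,0,-2.7],[-5,30,0,0,0,-2.7]]}}

```text
t: 7.12
eef_pos: [0.5165, -0.0969, 0.2769]
ee_rot: [3.141, -0.002, -2.838]
force: [0.6, 0.5, -1.6]
width: 0.0448
```

Emit:
{"name": "move_arm", "arguments": {"deltas": [[-5,30,0,0,0,-2.7],[-5,30,0,0,0,-2.7],[-5,30,-5,0,0,-2.7],[-5,30,-15,0,0,-2.7],[-1,16,-15,0,0,-2.5]]}}

```text
t: 7.53
eef_pos: [0.4956, 0.0401, 0.2424]
ee_rot: [3.141, 0.001, -3.068]
force: [-0.1, -0.7, -1.6]
width: 0.0452
```

Emit:
{"name": "move_arm", "arguments": {"deltas": [[0,0,-10,0,0,0],[0,0,-8,0,0,0],[0,0,-6,0,0,0],[0,0,0,0,0,0],[0,0,0,0,0,0]]}}

```text
t: 7.95
eef_pos: [0.4962, 0.0372, 0.2184]
ee_rot: [-3.141, -0.001, -3.068]
force: [-0.7, -0.2, -2.0]
width: 0.0449
```

Emit:
{"name": "move_arm", "arguments": {"deltas": [[0,0,-4,0,0,0],[0,0,-4,0,0,0],[0,0,-3,0,0,0],[0,0,-2,0,0,0],[0,0,0,0,0,0]]}}

```text
t: 8.37
eef_pos: [0.496, 0.0376, 0.2053]
ee_rot: [-3.141, -0.001, -3.068]
force: [-0.9, 0.2, -1.0]
width: 0.0448
```

Emit:
{"name": "move_arm", "arguments": {"deltas": [[0,0,-0.5,0,0,0],[0,0,-0.5,0,0,0],[0,0,-0.5,0,0,0],[0,0,0,0,0,0],[0,0,0,0,0,0]]}}

```text
t: 8.78
eef_pos: [0.4962, 0.0378, 0.2042]
ee_rot: [3.142, 0.0, -3.067]
force: [-0.3, 0.2, -1.6]
width: 0.0451
```

Emit:
{"name": "move_arm", "arguments": {"deltas": [[0,0,-0.5,0,0,0],[0,0,-0.5,0,0,0],[0,0,0,0,0,0],[0,0,0,0,0,0],[0,0,0,0,0,0]]}}

```text
t: 9.2
eef_pos: [0.4962, 0.0378, 0.2031]
ee_rot: [-3.142, -0.0, -3.067]
force: [-0.9, -0.8, -1.1]
width: 0.0454
```

```bash
python3 - <<'E'
from h import *
s=arm.get_state();print(s["eef_pos"],s["force"],s["moment"])
f=arm.grab_frame("scene");x,y=160,110
cv2.imwrite("pics/on.png",cv2.resize(f[y:y+112,x:x+150,::-1],None,fx=4,fy=4))
E
```

```text
[0.49620962 0.0377967  0.2031497 ] [-0.89735293 -0.75655266 -1.12361637] [ 0.05457703 -0.17390646  0.02896855]
```

View pics/on.png

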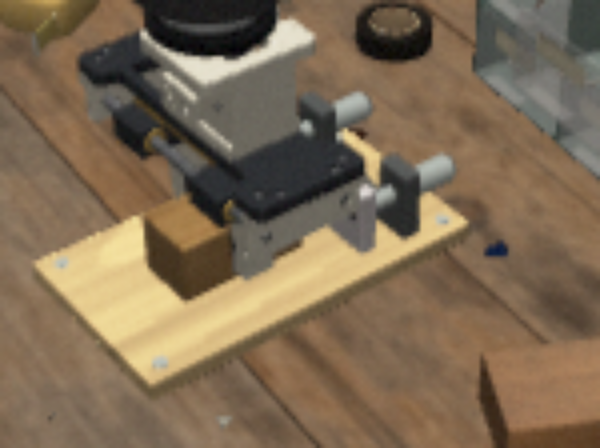

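The offcut is over the board and aligned with it. Its leading end is short of the plate, whose edge shows at (365,215). I lower it the last fraction of a millimetre until it touches.

Emit:
{"name": "move_arm", "arguments": {"deltas": [[0,0,-0.4,0,0,0],[0,0,-0.4,0,0,0],[0,0,0,0,0,0],[0,0,0,0,0,0],[0,0,0,0,0,0]]}}

```text
t: 9.67
eef_pos: [0.4962, 0.0378, 0.2028]
ee_rot: [3.142, 0.0, -3.067]
force: [-2.1, 0.1, 6.1]
width: 0.0448
```

Emit:
{"name": "move_arm", "arguments": {"deltas": [[3,0.2,0.2,0,0,0],[5,0.4,0,0,0,0],[6,0.5,0,0,0,0],[5,0.4,0,0,0,0],[3,0.2,0,0,0,0]]}}

```text
t: 10.08
eef_pos: [0.5186, 0.0394, 0.2028]
ee_rot: [-3.141, -0.001, -3.067]
force: [-7.5, -0.6, 12.5]
width: 0.0452
```

Emit:
{"name": "move_arm", "arguments": {"deltas": [[1,0.1,0,0,0,0],[1,0.1,0,0,0,0],[1,0,0,0,0,0],[1,0.1,0,0,0,0],[0,0,0,0,0,0]]}}

```text
t: 10.5
eef_pos: [0.5219, 0.0395, 0.2028]
ee_rot: [-3.141, -0.002, -3.067]
force: [-7.4, -0.1, 10.5]
width: 0.0448
```

Emit:
{"name": "move_arm", "arguments": {"deltas": [[0,0,0.3,0,0,0],[0,0,0.2,0,0,0],[0,0,0,0,0,0],[0,0,0,0,0,0],[0,0,0,0,0,0]]}}

```text
t: 10.92
eef_pos: [0.5221, 0.0396, 0.2028]
ee_rot: [-3.141, -0.001, -3.068]
force: [-3.3, -1.0, 0.9]
width: 0.0451
```

Emit:
{"name": "move_arm", "arguments": {"deltas": [[1,0.1,0,0,0,0],[1,0,0,0,0,0],[0,0,0,0,0,0],[0,0,0,0,0,0],[0,0,0,0,0,0]]}}

```text
t: 11.33
eef_pos: [0.524, 0.0398, 0.2029]
ee_rot: [-3.141, -0.001, -3.067]
force: [-3.6, -1.9, 0.8]
width: 0.0449
```

Emit:
{"name": "move_arm", "arguments": {"deltas": [[1,0.1,0,0,0,0],[1,0.1,0,0,0,0],[0,0,0,0,0,0],[0,0,0,0,0,0],[0,0,0,0,0,0]]}}

```text
t: 11.75
eef_pos: [0.5257, 0.0399, 0.2029]
ee_rot: [-3.141, -0.001, -3.068]
force: [-6.7, -1.8, 3.1]
width: 0.0447
```

Emit:
{"name": "move_arm", "arguments": {"deltas": [[1,0.1,0,0,0,0],[1,0,0,0,0,0],[0,0,0,0,0,0],[0,0,0,0,0,0],[0,0,0,0,0,0]]}}

```text
t: 12.17
eef_pos: [0.5273, 0.04, 0.2029]
ee_rot: [-3.141, -0.002, -3.068]
force: [-8.2, -1.1, 5.5]
width: 0.0452
```

Emit:
{"name": "move_arm", "arguments": {"deltas": [[1,0.1,0,0,0,0],[1,0.1,0,0,0,0],[0,0,0,0,0,0],[0,0,0,0,0,0],[0,0,0,0,0,0]]}}

```text
t: 12.58
eef_pos: [0.5288, 0.0401, 0.2029]
ee_rot: [-3.141, -0.003, -3.068]
force: [-10.6, 0.3, 7.1]
width: 0.0449
```

Emit:
{"name": "move_arm", "arguments": {"deltas": [[1,0.1,0,0,0,0],[1,0,0,0,0,0],[0,0,0,0,0,0],[0,0,0,0,0,0],[0,0,0,0,0,0]]}}

```text
t: 13.0
eef_pos: [0.5302, 0.0402, 0.2029]
ee_rot: [-3.141, -0.004, -3.068]
force: [-15.4, 1.0, 11.5]
width: 0.0447
```

```bash
python3 - <<'E'
from h import *
s=arm.get_state();print(s["eef_pos"],s["force"],s["moment"])
f=arm.grab_frame("scene");x,y=190,110
g=arm.grab_frame("top")
a=cv2.resize(f[y:y+75,x:x+75,::-1],(400,400));b=cv2.resize(g[140:215,170:245,::-1],(400,400))
cv2.imwrite("pics/push.png",np.hstack([a,b]))
E
```

```text
[0.53019678 0.0401816  0.20289898] [-15.3579833    0.99027994  11.53399762] [0.66553968 4.75544938 0.08230138]
```

View pics/push.png

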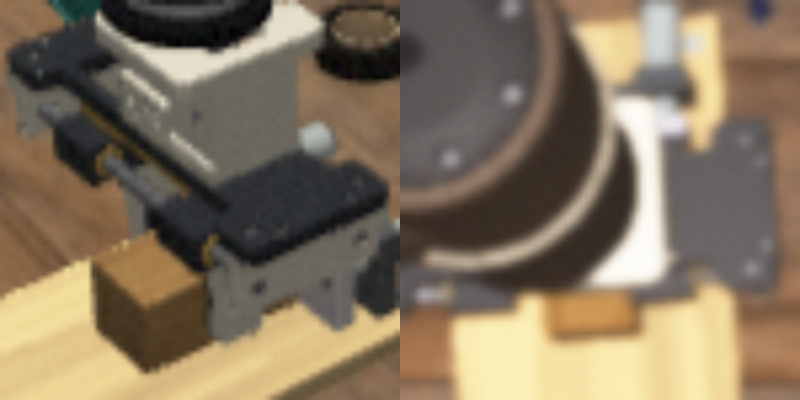

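The scene half shows the offcut flat on the board and aligned. The plate is hidden behind the gripper, so I rely on force and position. The load has pitched the nose down slightly, so I undo that tilt and ease the downward press.

Emit:
{"name": "move_arm", "arguments": {"deltas": [[0,0,0.2,0,-0.1,0],[0,0,0.2,0,-0.1,0],[0,0,0,0,0,0],[0,0,0,0,0,0],[0,0,0,0,0,0]]}}

```text
t: 13.52
eef_pos: [0.5298, 0.0402, 0.2029]
ee_rot: [-3.141, -0.002, -3.068]
force: [-15.3, 3.3, 9.5]
width: 0.0452
```

Emit:
{"name": "move_arm", "arguments": {"deltas": [[0,0,0,0,0,0],[0,0,0,0,0,0],[0,0,0,0,0,0],[0,0,0,0,0,0],[0,0,0,0,0,0]]}}

```text
t: 13.93
eef_pos: [0.5298, 0.0402, 0.2029]
ee_rot: [-3.141, -0.002, -3.068]
force: [-15.3, 3.1, 9.4]
width: 0.0451
```

Emit:
{"name": "move_arm", "arguments": {"deltas": [[0,0,0.2,0,0,0],[0,0,0.2,0,0,0],[0,0,0,0,0,0],[0,0,0,0,0,0],[0,0,0,0,0,0]]}}

```text
t: 14.35
eef_pos: [0.5299, 0.0402, 0.2029]
ee_rot: [-3.141, -0.002, -3.068]
force: [-13.5, 2.4, 4.3]
width: 0.0452
```

```bash
python3 - <<'E'
from h import *
s=arm.get_state();print(s["eef_pos"],s["ee_rot"],s["force"],s["moment"])
for c in("scene","top"):
    arm.grab_frame(c)
    for n,z in(("plate_face",.0375),("short_offcut_mid",.0375)):
        for r in arm.spot_point(n,c)[:1]: print(c,n,r["score"],r["xy"],at(c,r["xy"],z).round(4))
E
```

```text
[0.52990132 0.04021304 0.20291714] [-3.14074299e+00 -2.02733947e-03 -3.06804635e+00] [-13.49652166   2.35372593   4.33836804] [0.93733368 4.40867754 0.07947581]
scene plate_face 0.6 [236.6, 156.2] [0.5658 0.0457 0.0375]
scene short_offcut_mid 0.75 [225.1, 164.3] [0.5232 0.0335 0.0375]
top plate_face 0.6 [295.5, 222.7] [ 0.4335 -0.1948  0.0375]
top short_offcut_mid 0.7 [203.2, 187.0] [0.525  0.0463 0.0375]
```

Force and position suggest about 9 to 10 mm. As an independent check, I compare the visible plate edge with the earlier rest picture.

```bash
python3 - <<'E'
from h import *
f=arm.grab_frame("scene")[:,:,::-1]
x,y=235,150
b=cv2.resize(f[y:y+40,x:x+40],(400,400),interpolation=cv2.INTER_CUBIC)
o=cv2.imread("pics/on.png");a=cv2.resize(o[(y-110)*4:(y-70)*4,(x-160)*4:(x-120)*4],(400,400),interpolation=cv2.INTER_CUBIC)
cv2.imwrite("pics/edge.png",np.hstack([a,b]))
c,s=np.cos(.0757),np.sin(.0757)
for d in(0,.005,.01,.015,.02):
    for P in((.05+d,-.055,.0155),(.062+d,-.055,.0155),(.062+d,-.055,.0615)):
        w=[.5183+c*P[0]-s*P[1],.0396+s*P[0]+c*P[1],P[2]];print(d,((proj("scene",w)-[x,y])*10).round(0),end=" ")
    print()
E
```

```text
0 [159. 236.] 0 [195. 218.] 0 [199.  77.] 
0.005 [174. 229.] 0.005 [210. 210.] 0.005 [214.  70.] 
0.01 [189. 221.] 0.01 [225. 203.] 0.01 [230.  62.] 
0.015 [204. 213.] 0.015 [240. 195.] 0.015 [245.  55.] 
0.02 [219. 206.] 0.02 [255. 188.] 0.02 [260.  47.]
```

View pics/edge.png

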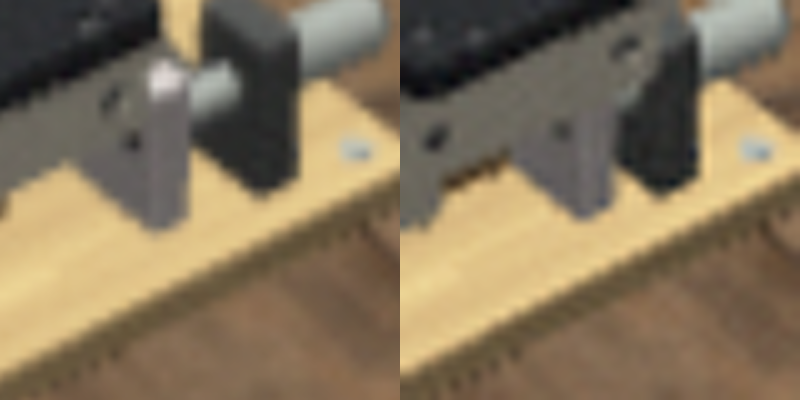

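The left half is at rest, with the plate's lower front corner at about (157,233). The right half is now, at about (183,220). A shift of about 25 px at 3 px/mm gives about 8.5 mm, so I add a bit over 1 mm and then hold still.

Emit:
{"name": "move_arm", "arguments": {"deltas": [[0.5,0,0,0,0,0],[0.5,0.1,0.1,0,-0.05,0],[0.4,0,0,0,0,0],[0,0,0,0,0,0],[0,0,0,0,0,0]]}}

```text
t: 15.12
eef_pos: [0.5311, 0.0403, 0.2029]
ee_rot: [-3.141, -0.002, -3.068]
force: [-13.3, 3.5, 4.5]
width: 0.0452
```

Emit:
{"name": "move_arm", "arguments": {"deltas": [[0,0,0,0,0,0],[0,0,0,0,0,0],[0,0,0,0,0,0],[0,0,0,0,0,0],[0,0,0,0,0,0]]}}

```text
t: 15.53
eef_pos: [0.5311, 0.0403, 0.2029]
ee_rot: [-3.141, -0.002, -3.068]
force: [-14.0, 1.8, 5.4]
width: 0.045
```

```bash
python3 - <<'E'
from h import *
s=arm.get_state();print(s["eef_pos"],s["ee_rot"],s["force"])
f=arm.grab_frame("scene")[:,:,::-1]
x,y=235,150
b=cv2.resize(f[y:y+40,x:x+40],(400,400),interpolation=cv2.INTER_CUBIC)
c=cv2.resize(f[110:210,180:280],(400,400))
cv2.imwrite("pics/edge2.png",np.hstack([b,c]))
E
```

```text
[0.53109437 0.040289   0.20291887] [-3.14062980e+00 -1.70051130e-03 -3.06806153e+00] [-14.00641085   1.75900516   5.37739692]
```

View pics/edge2.png

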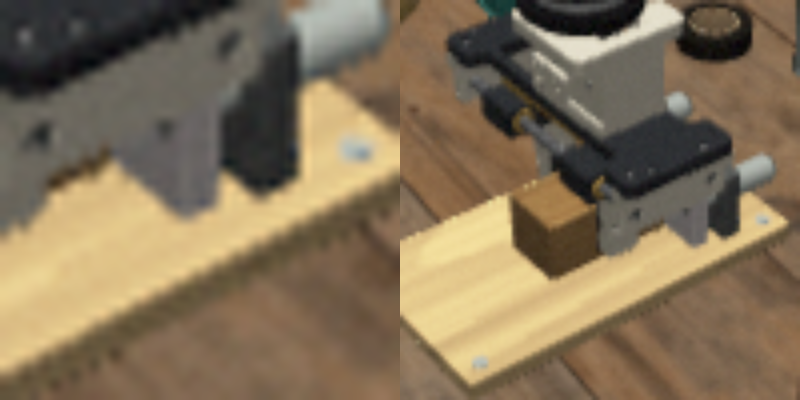

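The plate corner is now at about (186,216), with its back edge moved from column 188 to 219. That is about 10 mm of travel, clear of the posts. Now I hold for more than 3 s.

Emit:
{"name": "move_arm", "arguments": {"deltas": [[0,0,0,0,0,0],[0,0,0,0,0,0],[0,0,0,0,0,0],[0,0,0,0,0,0],[0,0,0,0,0,0]]}}

```text
t: 16.0
eef_pos: [0.5311, 0.0403, 0.2029]
ee_rot: [-3.141, -0.002, -3.068]
force: [-14.4, 2.2, 5.2]
width: 0.0448
```

Emit:
{"name": "move_arm", "arguments": {"deltas": [[0,0,0,0,0,0],[0,0,0,0,0,0],[0,0,0,0,0,0],[0,0,0,0,0,0],[0,0,0,0,0,0]]}}

```text
t: 16.42
eef_pos: [0.5311, 0.0403, 0.2029]
ee_rot: [-3.141, -0.002, -3.068]
force: [-14.9, 2.7, 3.7]
width: 0.0451
```

Emit:
{"name": "move_arm", "arguments": {"deltas": [[0,0,0,0,0,0],[0,0,0,0,0,0],[0,0,0,0,0,0],[0,0,0,0,0,0],[0,0,0,0,0,0]]}}

```text
t: 16.83
eef_pos: [0.5311, 0.0403, 0.2029]
ee_rot: [-3.141, -0.002, -3.068]
force: [-14.5, 3.4, 4.8]
width: 0.0449
```

Emit:
{"name": "move_arm", "arguments": {"deltas": [[0,0,0,0,0,0],[0,0,0,0,0,0],[0,0,0,0,0,0],[0,0,0,0,0,0],[0,0,0,0,0,0]]}}

```text
t: 17.25
eef_pos: [0.5311, 0.0403, 0.2029]
ee_rot: [-3.141, -0.002, -3.068]
force: [-14.2, 2.4, 5.0]
width: 0.0449
```

Emit:
{"name": "move_arm", "arguments": {"deltas": [[0,0,0,0,0,0],[0,0,0,0,0,0],[0,0,0,0,0,0],[0,0,0,0,0,0],[0,0,0,0,0,0]]}}

```text
t: 17.67
eef_pos: [0.5311, 0.0403, 0.2029]
ee_rot: [-3.141, -0.002, -3.068]
force: [-15.1, 2.6, 3.9]
width: 0.0451
```

Emit:
{"name": "move_arm", "arguments": {"deltas": [[0,0,0,0,0,0],[0,0,0,0,0,0],[0,0,0,0,0,0],[0,0,0,0,0,0],[0,0,0,0,0,0]]}}

```text
t: 18.08
eef_pos: [0.5311, 0.0403, 0.2029]
ee_rot: [-3.141, -0.002, -3.068]
force: [-13.8, 3.0, 4.3]
width: 0.0448
```

Emit:
{"name": "move_arm", "arguments": {"deltas": [[0,0,0,0,0,0],[0,0,0,0,0,0],[0,0,0,0,0,0],[0,0,0,0,0,0],[0,0,0,0,0,0]]}}

```text
t: 18.5
eef_pos: [0.5311, 0.0403, 0.2029]
ee_rot: [-3.141, -0.002, -3.068]
force: [-14.1, 2.1, 4.9]
width: 0.0451
```

Emit:
{"name": "move_arm", "arguments": {"deltas": [[0,0,0,0,0,0],[0,0,0,0,0,0],[0,0,0,0,0,0],[0,0,0,0,0,0],[0,0,0,0,0,0]]}}

```text
t: 18.92
eef_pos: [0.5311, 0.0403, 0.2029]
ee_rot: [-3.141, -0.002, -3.068]
force: [-14.3, 2.4, 4.5]
width: 0.0447
```

Emit:
{"name": "move_arm", "arguments": {"deltas": [[0,0,0,0,0,0],[0,0,0,0,0,0],[0,0,0,0,0,0],[0,0,0,0,0,0],[0,0,0,0,0,0]]}}

```text
t: 19.33
eef_pos: [0.5311, 0.0403, 0.2029]
ee_rot: [-3.141, -0.002, -3.068]
force: [-14.0, 2.7, 5.1]
width: 0.045
```

```bash
python3 - <<'E'
from h import *
f=arm.grab_frame("scene")
for n,z in(("long_offcut_mid",.019),("flat_offcut_mid",.015),("nail_tin_mid",.0255)):
    for r in arm.spot_point(n,"scene")[:1]: print(n,r["score"],at("scene",r["xy"],z).round(3))
s=arm.get_state();print(s["t"],s["eef_pos"],s["force"],s["width"])
print(arm.job_done())
E
```

```text
long_offcut_mid 0.9 [ 0.612 -0.201  0.019]
flat_offcut_mid 0.78 [ 0.431 -0.205  0.015]
nail_tin_mid 0.67 [ 0.4   -0.352  0.025]
19.5333 [0.53106211 0.0402925  0.20289064] [-14.68077614   3.00816996   4.51190968] 0.044933041338360236
the job is handed in; nothing more can be done
None
```

The short offcut lies lengthwise on the jig's board, its end pushing the fence plate in about 10 mm of its 20 mm. It was held there without moving for about 4 s, and I handed the job in at 19.5 s with the grip (50 N) and push still on.

- **Plate travel:** a comparison of the plate edge in the rest and pushed pictures gave about 10 mm, clear of the posts. Going by where contact seemed to start, the arm's position also puts it at about 10 mm.
- **Push force:** the wrist read a steady 14 to 15 N along the board, more than the 10 N the springs should need. I put the difference down to friction under the offcut, which the gripper presses down with about 5 N, and a small sensor offset. I could not check that separately. There was also a sideways reading of 2 to 3 N that I did not explain.
- **Screw holes:** both are hidden behind the offcut and gripper, so I infer that they are covered. By my measurements the offcut is centred within a few millimetres, and there is about 11 mm to spare on each side.
- **Other things on the bench:** the two other offcuts and the nail tin measured within about 5 mm of where they started, which is camera noise.

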